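# Grease the carriage that is due

### The arm

A 7-joint arm with a two-finger parallel gripper is mounted at the origin on the work surface. World frame = base frame: x ahead of the robot, y to its left, z up, the work surface at z = 0. Lengths are in m, angles in rad, forces in N, time in s.
With the tool pointing down it reaches from about 0.425 to 0.875 m from the base axis. Payload 4.7 kg.
Tool frame: the origin (TCP) lies midway between the tips of the shut fingers; the grasp point (between the pads) lies 19 mm behind it; z points along the fingers, y is the line along which they close (so a half turn about z gives the same grasp; the last joint's range is limited). The gripper opens to 87 mm and grips with 3 to 60 N. Pads are 19 mm wide; open, the fingers measure 117 mm over their backs; the gripper's body (75 mm by 190 mm) begins 51 mm behind the grasp point.
Start: joints at [-1.142, 0.321, -0.07, 1.45, 0.023, 1.371, -0.057], TCP at [0.262, 0.595, 0.223] pointing down, gripper open.
Joint ranges: [-2.86, 2.86], [-0.3, 2.09], [-1.38, 1.24], [0.06, 2.45], [-1.56, 4.7], [0.09, 2.05], [-2.69, 2.69]. Speed limits (rad/s): [2.57, 2.57, 3.14, 3.14, 3.14, 3.14, 3.14].

### API

Orientations are given as a rotation vector (axis times angle).
In Python, from bench import ctrl gives the robot as it stands.
- The arm moves only by the shell command python3 inch.py 'ROWS' [FORCE]. ROWS is rows parted by semicolons, their numbers by spaces, 1 to 20 of them, each of 5 numbers: dx, dy, dz in m, then a turn about the tool's z in rad, then the opening from 0.0 (shut) to 1.0 (fully open); each row is the pose to reach, as a shift and turn from the pose commanded when the command began, along the tool's axes at that moment; what a row does not reach only later rows make up. A row lasts 1/10 s, in which the tool goes at most 0.05 m and 0.15 rad, less where a joint would pass 70% of its speed; a pose out of reach is approached as far as the arm can. The fingers move at their own pace and stop on an object; FORCE is the grip in N (left out, the last holds). Time passes only in rows, so rows that do not move let the fingers close. It prints the time, the measured TCP pose, the force, the opening and the grip force at its end.
- ctrl.get_state(): the state, without advancing time (a new reading comes with each control period).
- ctrl.get_image(name): name is "side" or "top"; returns the picture (480x640x3 uint8, red, green, blue); there is no depth.
- ctrl.camera_model(name): a dict with "vertical_fov" (degrees; the focal length in pixels is half the picture's height over the tangent of half this angle, whatever the lens; pixels are square), "cx", "cy" (the principal point, pixels), "rvec" (rotation vector, rad) and "tvec" (3), from world to camera coordinates, as OpenCV has them. Camera axes: x right, y down, z forward; pixel columns grow to the right and rows downward; lengths in m; the calibration is good to about 2 mm. A picture is of the moment at which its call begins. camera_model takes no time and is no camera call.
- ctrl.close_job(): hands the job in; it is judged then, once.
The state is a dict: "time": time; "joint_positions": joint angles; "qd": joint speeds; "joint_torque": joint torques, N m; "position": TCP position; "tool_rot": TCP orientation; "ft_force": force on the tool from outside, world axes, zero at the start; "torque": the same for the moment, N m; "grip_width": opening from 0.0 (shut) to 1.0 (fully open); "grip_force": force on a finger pad.
Only numpy, scipy, OpenCV 4.12 (cv2) and the standard library are available. Lean on these libraries where they do the work, as an engineer would, in place of code of your own. Each camera call takes 0.05 s, during which the arm holds its last target. There are 200 camera calls.

### The job

Take the orange grease cartridge from its stand and press its coupler squarely onto the tilted nipple of the carriage whose indicator is red, until the blue collar snaps down. Finish still gripping the cartridge and pushing it home, square on the nipple and the collar held down against its spring: do not let go. Do not press the collar on the carriage with the green indicator, and leave the other things on the bench where they are.

Things in the scene. Friction and masses are not known exactly. Their poses are not given: they have to be found in the camera images.
- coupler: Grease cartridge with a snap coupler, 112 mm long, 220 g, standing upright nose down in the stand. Origin: centre of the open mouth at its lower end; z runs up along its axis. From the mouth up: a steel nose 32 mm in diameter and 42 mm long with a bore 19 mm wide and 36 mm deep; an orange square grip 30 x 30 mm with its flats across x and y, from 42 to 105 mm; a black cap 24 mm wide to 112 mm.
- mouth (a point): Centre of the coupler's open mouth (the coupler's origin).
- coupler_grip (a point): Point on the coupler's axis at the grip, 75 mm above the mouth.
- stand: Black open square box the coupler stands in, fixed, 60 x 60 mm, 25 mm tall, inside 40 x 40 mm, inner floor at 10 mm. Origin: centre of the underside.
- block_a: Aluminium guide carriage, fixed, 110 (x) x 80 (y) mm, top face at 40 mm, on a 130 mm long rail piece. Origin: centre of the underside. Its grease nipple stands on a round grey boss near its -x end and leans 0.38 rad from vertical towards its -x side; an indicator dial sits on its top, 50 mm behind the nipple's foot.
- seat_a (a point): Point on the axis of the nipple of block_a, z pointing out along the nipple. The coupler's mouth is here when it is fully home. The brass nipple is 16 mm in diameter with a coned tip that ends 26 mm above this point. A blue snap collar, 36 mm across, rides on the nipple; up, its top face is 12 mm above this point. The boss's face lies 8 mm below this point.
- collar_a (a joint): Snap collar on the nipple of block_a: 0 is up, 0.012 is fully down (m). The coupler's rim pushes it down along the nipple. Its spring resists with 12 N at first and 15 N at 3 mm, then it snaps through: 10 N at 9 mm, 5 N at 12 mm, where it stops. It always springs back up when not held down.
- block_b: Aluminium guide carriage, fixed, 110 (x) x 80 (y) mm, top face at 40 mm, on a 130 mm long rail piece. Origin: centre of the underside. Its grease nipple stands on a round grey boss near its -x end and leans 0.52 rad from vertical towards its -x side; an indicator dial sits on its top, 50 mm behind the nipple's foot.
- seat_b (a point): Point on the axis of the nipple of block_b, z pointing out along the nipple. The coupler's mouth is here when it is fully home. The brass nipple is 16 mm in diameter with a coned tip that ends 26 mm above this point. A blue snap collar, 36 mm across, rides on the nipple; up, its top face is 12 mm above this point. The boss's face lies 8 mm below this point.
- collar_b (a joint): Snap collar on the nipple of block_b: 0 is up, 0.012 is fully down (m). The coupler's rim pushes it down along the nipple. Its spring resists with 12 N at first and 15 N at 3 mm, then it snaps through: 10 N at 9 mm, 5 N at 12 mm, where it stops. It always springs back up when not held down.
- dial_red: Indicator with a RED face: the carriage it sits on is due for grease. Round, 44 mm diameter, 16 mm tall, fixed. Origin: centre of its underside, at 40 mm height. It may sit on either carriage.
- dial_green: Indicator with a GREEN face, same shape: its carriage needs no grease.
- bottle: Bystander: white bottle with blue cap, 60 mm diameter, 150 mm tall. Loose. Leave it alone.
- jar: Bystander: amber jar with black cap, 56 mm diameter, 60 mm tall. Loose. Leave it alone.
- wrench: Bystander: steel wrench, 150 mm long, lying. Loose. Leave it alone.
- objective: Bystander: steel microscope objective, 38 mm diameter, 50 mm tall, standing. Loose. Leave it alone.
- wafer_box: Bystander: flat blue box, 110 x 110 x 25 mm. Loose. Leave it alone.
- dish: Bystander: shallow glass dish, 90 mm diameter, 14 mm tall. Loose. Leave it alone.

How it is judged:
By the outcome, as a careful person would: the job done as asked, in the order asked, and still so for the second after the job is handed in, while the arm keeps its last pose, push and grip.
It also fails if it takes over 32 s, if anything falls off the work surface, if the arm or the gripper's body presses on something with over 40 N, if the wrist force passes 120 N, or if a joint passes its speed limit or range.

## Working session

There is one attempt and no reset: what is moved stays moved. The work goes in short steps, Python scripts to look and compute and a shell command to move; the robot and the scene stay as the last step left them, time stands still between calls to the robot, and variables do not carry over. Pictures are saved under pics/ and viewed, at most 10 in all, crops included, and the job is handed in when it is done.

```bash
ls; mkdir -p pics; python3 - <<'E'
from bench import ctrl
import cv2
for n in("side","top"):
    cv2.imwrite(f"pics/{n}0.png",ctrl.get_image(n)[:,:,::-1]); print(ctrl.camera_model(n))
print(ctrl.get_state())
E
```

```text
bench.py
inch.py
pics
{'vertical_fov': 50.46006948796948, 'cx': 317.7898357082863, 'cy': 239.12891682958664, 'rvec': array([ 0.10093124, -2.87531907,  1.22943922]), 'tvec': array([0.5378487 , 0.09426316, 1.14773597])}
{'vertical_fov': 47.505106852922424, 'cx': 325.155818016155, 'cy': 252.01991446723812, 'rvec': array([ 2.17485532, -2.19825391,  0.05953609]), 'tvec': array([0.01087914, 0.56363888, 1.28988638])}
{'time': 0.1, 'joint_positions': array([-1.14185235,  0.32174072, -0.07010233,  1.45153212,  0.02258751,
        1.37076101, -0.0569361 ]), 'qd': array([ 0.00111637, -0.0022906 ,  0.0001026 , -0.0021386 ,  0.00014122,
       -0.00039295,  0.00158651]), 'joint_torque': array([-2.31568929e-04, -4.92570198e+01, -4.05609151e-01, -3.13401282e+01,
       -6.42061047e-02,  3.93804756e-02,  5.99149189e-05]), 'position': array([0.26181948, 0.5944212 , 0.22158677]), 'tool_rot': array([-6.46908620e-01, -3.07398993e+00,  2.56340848e-03]), 'ft_force': array([0.70905471, 0.38738498, 0.18218628]), 'torque': array([-0.01766669,  0.01939979, -0.03731987]), 'grip_force': 0.0, 'grip_width': 0.9981214323903782}
```
View pics/side0.png

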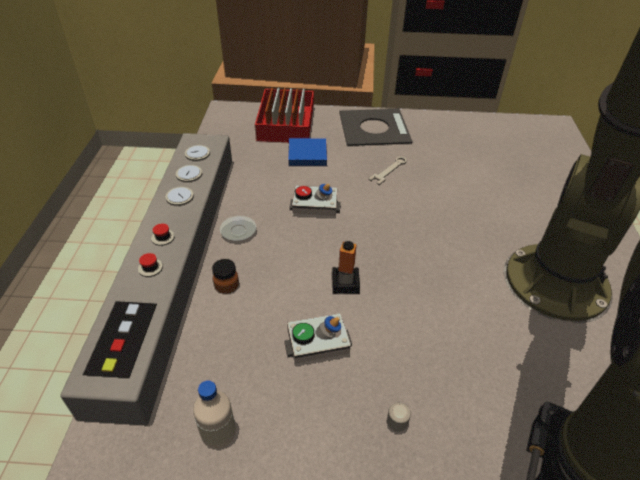

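View pics/top0.png

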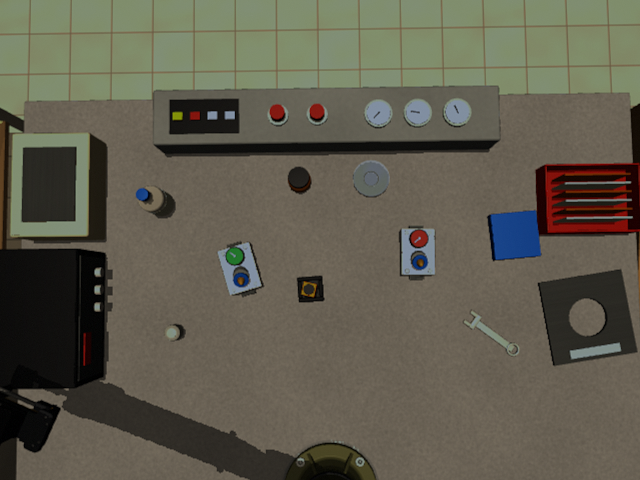

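The side view shows the coupler standing at (347,258) in its stand at (346,280). The red-dial carriage is at (315,198) with its nipple at (326,189), and the green one is at (318,335). In the top view the coupler is at (310,289), the red carriage at (418,250) and the green one at (240,268). Next I'll enlarge these areas.

```bash
python3 - <<'E'
import cv2,numpy as np
s=cv2.imread("pics/side0.png");t=cv2.imread("pics/top0.png")
def c(im,x,y,w,h): return cv2.convertScaleAbs(cv2.resize(im[y:y+h,x:x+w],(400,300),interpolation=cv2.INTER_CUBIC),alpha=1.3)
# each crop 80x60, x5
m=np.vstack([np.hstack([c(s,280,165,80,60),c(s,305,236,80,60)]),np.hstack([c(t,380,220,80,60),c(t,270,260,80,60)])])
for k in range(0,800,50): cv2.line(m,(k,0),(k,6),(255,255,255));cv2.line(m,(k,300),(k,306),(255,255,255))
for k in range(0,600,50): cv2.line(m,(0,k),(6,k),(255,255,255));cv2.line(m,(400,k),(406,k),(255,255,255))
cv2.imwrite("pics/crops0.png",m)
E
```

View pics/crops0.png

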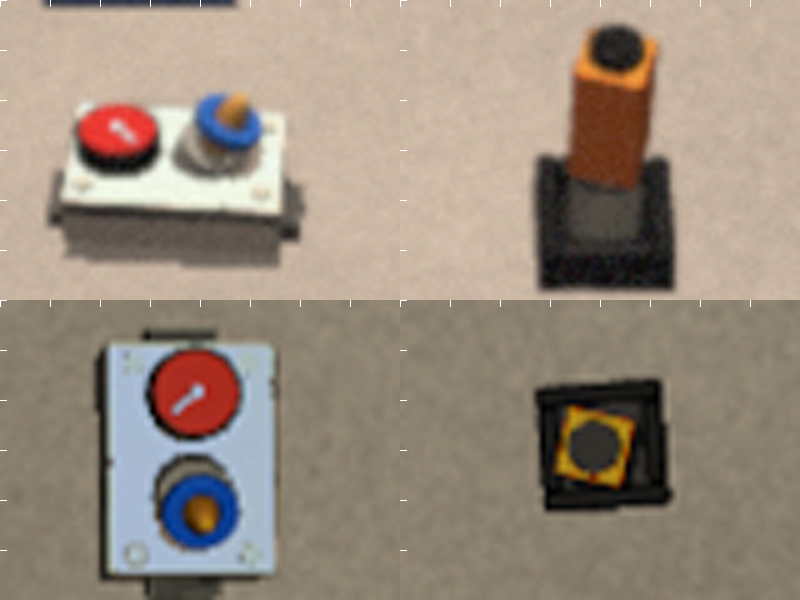

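The crops show the red dial (side crop 118,130; top crop 195,395), the blue collar (side 227,124; top 199,512) and the brass tip (side 240,97; top 203,509). The coupler is turned about 12° in the stand, with its cap at side 617,47 and top 595,446. Now I'll triangulate these.

```bash
cat > h.py <<'E'
import numpy as np,cv2
from bench import ctrl
from scipy.spatial.transform import Rotation as R
from scipy.optimize import least_squares
def cam(n):
    m=ctrl.camera_model(n);f=240/np.tan(np.radians(m["vertical_fov"]/2))
    return np.array([[f,0,m["cx"]],[0,f,m["cy"]],[0,0,1]]),m["rvec"],m["tvec"]
C={n:cam(n) for n in("side","top")}
def proj(n,p):
    K,r,t=C[n]; return cv2.projectPoints(np.float64(p).reshape(-1,1,3),r,t,K,None)[0][:,0]
def tri(ps,pt):
    r=least_squares(lambda p:np.r_[proj("side",p)[0]-ps,proj("top",p)[0]-pt],[.5,0,.05]); return r.x,np.abs(r.fun).max()
E
python3 - <<'E'
from h import *
off=dict(sr=(280,165),tr=(380,220),sc=(305,236),tc=(270,260))
o={'sr':(0,0),'sc':(400,0),'tr':(0,300),'tc':(400,300)}
# pixel centre convention of cv2.resize: src=(dst+.5)/5-.5
P=lambda k,x,y:(np.array([x,y],float)-o[k]+.5)/5-.5+off[k]
for n,a,b in [("dial",(118,130),(195,395)),("collar",(228,122),(199,512)),("tip",(242,96),(205,517))]:
    print(n,*tri(P('sr',*a),P('tr',*b)))
print("cap",*tri(P('sc',617,47),P('tc',595,446)))
def ray(k,n,x,y,z):
    r=least_squares(lambda p:proj(n,[p[0],p[1],z])[0]-P(k,x,y),[.5,0]);return r.x
print("block top from top",[ray('tr','top',*q,.04).round(4) for q in [(105,345),(275,345),(276,575),(107,575)]])
print("block top from side",[ray('sr','side',*q,.04).round(4) for q in [(78,104),(286,115),(282,212),(63,204)]])
print("grip top",[ray('tc','top',*q,.115).round(4) for q in [(568,406),(636,418),(625,487),(555,473)]])
print("stand top/top",[ray('tc','top',*q,.025).round(4) for q in [(537,385),(662,380),(670,500),(547,509)]])
E
```

```text
dial [ 0.59053325 -0.21380875  0.05205338] 0.020295156983081597
collar [ 0.53525134 -0.21297163  0.06138951] 0.12667392833401436
tip [ 0.53060773 -0.21283155  0.07835212] 0.9060203918097045
cap [0.47594502 0.04151728 0.11755392] 0.34590578855039666
block top from top [array([ 0.6157, -0.1739]), array([ 0.6148, -0.254 ]), array([ 0.5064, -0.252 ]), array([ 0.5073, -0.1728])]
block top from side [array([ 0.6144, -0.2489]), array([ 0.5063, -0.2485]), array([ 0.5053, -0.1706]), array([ 0.614, -0.168])]
grip top [array([0.4945, 0.0534]), array([0.4889, 0.0234]), array([0.4585, 0.0285]), array([0.465 , 0.0594])]
stand top/top [array([0.5054, 0.0723]), array([0.5072, 0.0129]), array([0.4503, 0.0097]), array([0.4466, 0.068 ])]
```

```bash
cat >> h.py <<'E'
# side-camera shift so that the two views agree on given heights (dial .056, cap .122, block top .040)
_top=[((418.6,238.6),.056),((308.6,288.8),.122)]
def ray(n,px,z): return np.r_[least_squares(lambda p:proj(n,[p[0],p[1],z])[0]-px,[.5,0]).x,z]
def fixside():
    K,r,t=C["side"]
    W=[ray("top",(418.6,238.6),.056),ray("top",(308.6,288.8),.122)]; S=[(303.2,190.6),(348.0,245.0)]
    for a,b in zip([(400.6,228.6),(434.6,228.6),(434.8,274.6),(401.0,274.6)],[(295.2,185.4),(336.8,187.6),(336.,207.),(292.2,205.4)]):
        pass
    tb=[(400.6,228.6),(434.6,228.6),(434.8,274.6),(401.0,274.6)]; sb=[(292.2,205.4),(295.2,185.4),(336.8,187.6),(336.,207.)]
    W+=[ray("top",a,.04) for a in tb]; S+=sb
    def f(d):
        C["side"]=(K,r,t+d); return (proj("side",W)-S).ravel()
    q=least_squares(f,[0,0,0],x_scale=.01); f(q.x); return q
Q=fixside()
E
python3 - <<'E'
from h import *
print("fix",Q.x,Q.fun.round(1))
S=cv2.imread("pics/side0.png").astype(float);T=cv2.imread("pics/top0.png").astype(float)
SS=4
def hullmask(n,pts,w):
    p=(proj(n,pts)-[w[0]-.5,w[1]-.5])*SS
    m=np.zeros((w[3]*SS,w[2]*SS),np.uint8);cv2.fillConvexPoly(m,cv2.convexHull(np.round(p*16).astype(np.int32)),1,shift=4);return m
a=np.linspace(0,2*np.pi,40,endpoint=False)
def circ(rad,z): return np.c_[rad*np.cos(a),rad*np.sin(a),0*a+z]
def model(n,p,tilt,yaw,w):
    Rm=R.from_euler("z",yaw).as_matrix()@R.from_euler("y",-tilt).as_matrix()
    X=lambda q:q@Rm.T+p
    col=hullmask(n,X(np.r_[circ(.018,.012),circ(.018,.012-.005)]),w)
    nip=hullmask(n,X(np.r_[circ(.008,.012),circ(.008,.018),circ(.003,.026)]),w)
    d=lambda m:m.reshape(w[3],SS,w[2],SS).mean((1,3))
    return d(col*(1-nip)),d(nip)
def meas(im,w):
    c=im[w[1]:w[1]+w[3],w[0]:w[0]+w[2]];b,g,r=c[...,0],c[...,1],c[...,2]
    s=c.max(2)+1
    blue=np.clip((b-r)/s/.75,0,1); br=np.clip((r-b)/s/.6,0,1)*(r>60)
    return blue,br
for name,ws,wt,yaw,p0 in [("red",(315,180,20,17),(408,252,24,20),0.01,(.54,-.213,.055)),("green",(320,313,28,24),(226,263,30,26),None,None)]:
    if yaw is None:
        e=ray("top",(235,256),.056)[:2];f=ray("top",(241,278),.065)[:2];v=e-f;yaw=np.arctan2(v[1],v[0]);p0=np.r_[f+[.005,0],.055];print("yaw",yaw)
    M={n:meas(i,w) for n,i,w in(("side",S,ws),("top",T,wt))}
    for tilt in(.2,.3,.38,.45,.52,.6):
        def cost(p):
            return sum(((m-o)**2).sum() for n,w in(("side",ws),("top",wt)) for m,o in zip(model(n,p[:3],tilt,p[3],w),M[n]))
        from scipy.optimize import minimize
        s0=np.r_[p0,yaw]; r=minimize(cost,s0,method="Nelder-Mead",options=dict(initial_simplex=np.vstack([s0]+[s0+np.eye(4)[i]*[.006,.006,.006,.2][i] for i in range(4)]),xatol=1e-5,fatol=1e-2))
        print(name,tilt,r.x.round(4),round(r.fun,2))
E
```

```text
fix [ 0.0006893   0.00325797 -0.00676411] [ 0.3 -0.  -0.1 -0.  -0.3 -0.4  0.2 -0.2  0.3  0.2 -0.4  0.5]
red 0.2 [ 0.5375 -0.2122  0.057   0.1063] 70.74
red 0.3 [ 0.5385 -0.2115  0.0567  0.2749] 66.72
red 0.38 [ 0.5397 -0.2123  0.0569  0.1407] 66.25
red 0.45 [ 0.5407 -0.212   0.0568  0.1615] 66.0
red 0.52 [ 0.5413 -0.2116  0.0577  0.1816] 66.48
red 0.6 [ 0.5423 -0.2123  0.0587  0.0386] 73.03
yaw 0.2906421939273507
green 0.2 [0.5003 0.2007 0.058  0.3905] 137.0
green 0.3 [0.5014 0.2019 0.0577 0.539 ] 123.24
green 0.38 [0.5022 0.2022 0.0582 0.4543] 115.6
green 0.45 [0.5035 0.2015 0.0579 0.3593] 112.42
green 0.52 [0.5048 0.2017 0.0588 0.2604] 107.09
green 0.6 [0.5054 0.2021 0.0593 0.2805] 101.5
```

```bash
cat >> h.py <<'E'
def shift(target,yaw):
    """tool-axes shift from the measured pose to TCP target; yaw of tool y from world y."""
    s=ctrl.get_state();Rm=R.from_rotvec(s["tool_rot"]).as_matrix()
    y=Rm[:,1];now=np.arctan2(-y[0],y[1]);d=(yaw-now+np.pi/2)%np.pi-np.pi/2
    print("shift",(Rm.T@(np.array(target)-s["position"])).round(4),"turn",round(-d,3),"yaw now",round(now,3))
E
python3 - <<'E'
from h import *
cap=ray("top",(308.6,288.8),.122);print(cap, tri((348,245),(308.6,288.8)))
g=[ray("top",p,.115) for p in [(303.2,280.8),(316.8,283.2),(314.6,297.),(300.6,294.2)]];print(np.mean(g,0))
shift([*cap[:2],.17],-.198);shift([*cap[:2],.066],-.198)
E
```

```text
[0.47672927 0.04133177 0.122     ] (array([0.47666385, 0.04133584, 0.12193307]), np.float64(0.029698546343354337))
[0.47669945 0.04115685 0.115     ]
shift [-0.4196 -0.4195  0.0523] turn -0.217 yaw now -0.415
shift [-0.4196 -0.4193  0.1563] turn -0.217 yaw now -0.415
```

```bash
R="-0.4196 -0.4195 0.05 -0.217 1"; python3 inch.py '-0.10 -0.10 0 -0.1 1; -0.2 -0.2 0 -0.15 1; -0.3 -0.3 0.02 -0.2 1; -0.38 -0.38 0.05 -0.217 1; -0.4196 -0.4195 0.05 -0.217 1; -0.4196 -0.4195 0.05 -0.217 1; -0.4196 -0.4195 0.05 -0.217 1; -0.4196 -0.4195 0.05 -0.217 1; -0.4196 -0.4195 0.05 -0.217 1; -0.4196 -0.4195 0.05 -0.217 1; -0.4196 -0.4195 0.05 -0.217 1; -0.4196 -0.4195 0.05 -0.217 1; -0.4196 -0.4195 0.05 -0.217 1; -0.4196 -0.4195 0.05 -0.217 1; -0.4196 -0.4195 0.05 -0.217 1; -0.4196 -0.4195 0.05 -0.217 1' 5; python3 - <<'E'
from h import *
shift([.4767,.0412,.066],-.198)
cv2.imwrite("pics/s1.png",ctrl.get_image("side")[:,:,::-1])
E
```

```text
time: 1.7
position: [0.4766, 0.0434, 0.1725]
tool_rot: [-0.306, -3.126, -0.0]
ft_force: [0.3, -0.8, 0.1]
grip_width: 1.002
grip_force: 0.0
shift [-0.0006 -0.0022  0.1065] turn 0.003 yaw now -0.195
```

```bash
python3 inch.py '-0.0006 -0.002 0.04 0.003 1; -0.0006 -0.002 0.08 0.003 1; -0.0006 -0.002 0.106 0.003 1; -0.0006 -0.002 0.106 0.003 1; -0.0006 -0.002 0.106 0.003 0; -0.0006 -0.002 0.106 0.003 0; -0.0006 -0.002 0.106 0.003 0; -0.0006 -0.002 0.106 0.003 0; -0.0006 -0.002 0.106 0.003 0; -0.0006 -0.002 0.106 0.003 0; -0.0006 -0.002 0.106 0.003 0; -0.0006 -0.002 0.106 0.003 0' 5; python3 - <<'E'
from h import *
cv2.imwrite("pics/s2.png",cv2.resize(ctrl.get_image("side")[200:320,270:430,::-1],(800,600),interpolation=cv2.INTER_CUBIC))
E
```

```text
time: 2.95
position: [0.4772, 0.0399, 0.0666]
tool_rot: [0.315, 3.126, 0.0]
ft_force: [-0.8, -0.1, 0.0]
grip_width: 0.356
grip_force: 2.8
```

View pics/s2.png

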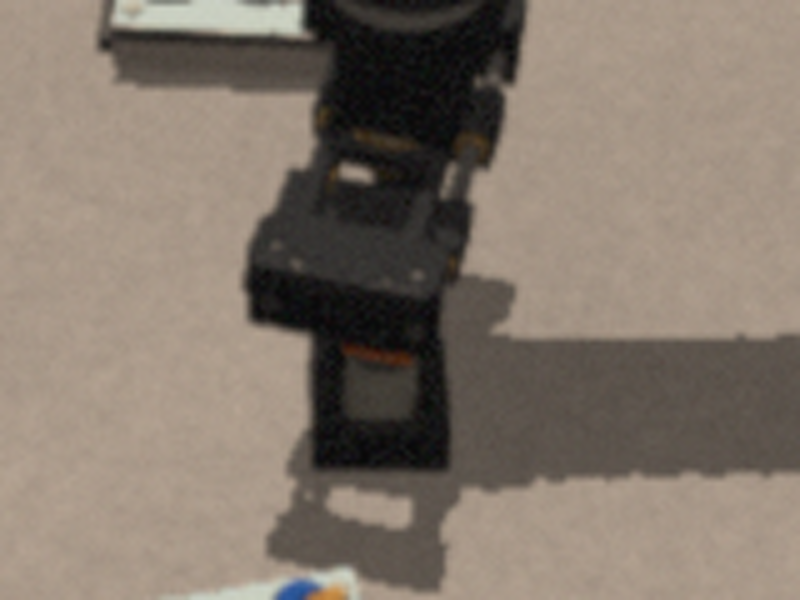

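The gripper holds the grip: the opening reads 31 mm, and the coupler is still in its stand at about (380,385) in the crop. The tool cannot tilt, so I'll lean the coupler about the pads by drawing the tool towards the robot against the stand's wall. It should take 28 mm for 0.38 rad.

```bash
python3 inch.py '0.004 0 -0.001 0 0; 0.008 0 -0.001 0 0; 0.012 0 -0.002 0 0; 0.016 0 -0.002 0 0; 0.020 0 -0.003 0 0; 0.024 0 -0.003 0 0; 0.028 0 -0.003 0 0; 0.028 0 -0.003 0 0' 5; python3 inch.py '0 0 0 0 0; 0 0 0 0 0; 0 0 0 0 0' 45; python3 - <<'E'
from h import *
shift([.49,.04,.2],-.015)
E
```

```text
time: 3.8
position: [0.4489, 0.0456, 0.0695]
tool_rot: [-0.314, -3.125, -0.0]
ft_force: [-1.0, -0.2, -1.6]
grip_width: 0.345
grip_force: 5.0
time: 4.1
position: [0.4493, 0.0453, 0.0693]
tool_rot: [-0.315, -3.125, 0.0]
ft_force: [-0.2, -0.4, -2.0]
grip_width: 0.343
grip_force: 45.0
shift [-0.0408  0.0029 -0.1308] turn -0.186 yaw now -0.201
```

```bash
python3 inch.py '0.004 0 -0.01 0 0; 0.008 0 -0.02 0 0; 0.012 0 -0.03 0 0; 0.012 0 -0.06 0 0; -0.02 0 -0.10 -0.1 0; -0.04 0 -0.13 -0.186 0; -0.04 0 -0.13 -0.186 0; -0.04 0 -0.13 -0.186 0;-0.04 0 -0.13 -0.186 0' 45; python3 - <<'E'
from h import *
s=ctrl.get_state();im={n:ctrl.get_image(n)[:,:,::-1] for n in("side","top")}
np.save("pics/p3.npy",s["position"])
for n in im: cv2.imwrite(f"pics/{n}3.png",im[n])
T=s["position"];print(T)
G=proj("side",T+[0,0,.019])[0];print("G px",G)
x,y=(G-[50,35]).astype(int);print(x,y)
cv2.imwrite("pics/s3.png",cv2.convertScaleAbs(cv2.resize(im["side"][y:y+100,x:x+100],(600,600),interpolation=cv2.INTER_CUBIC),alpha=1.4))
E
```

```text
time: 5.0
position: [0.4869, 0.0376, 0.1983]
tool_rot: [-0.023, -3.138, 0.0]
ft_force: [0.2, -0.2, -2.0]
grip_width: 0.343
grip_force: 45.0
[0.48692126 0.03757589 0.19825494]
G px [345.38875768 208.00626675]
295 173
```

View pics/s3.png

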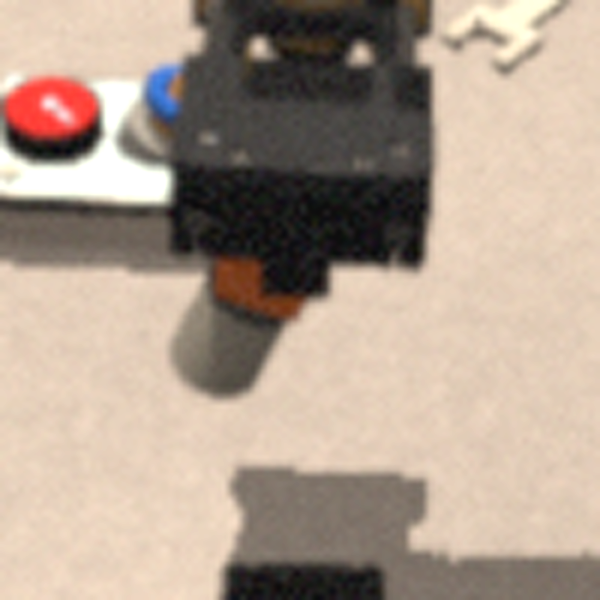

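The crop shows the coupler leaning in the fingers with its mouth away from the robot. The nose runs from about (249,306) to (212,372). I'll turn that into a tilt.

```bash
python3 - <<'E'
from h import *
T=np.load("pics/p3.npy");G=T+[0,0,.019]
P=lambda p:(np.array(p,float)+.5)/6-.5+[295,173]
top,bot=P((249,306)),P((212,372))
print("axis px angle",np.arctan2(*(top-bot)*[1,-1]),"boundary",top,"mouth",bot)
a=np.linspace(0,2*np.pi,72)
yaw=-.015
def sil(t,off,L):
    Rm=R.from_euler("z",yaw).as_matrix()@R.from_euler("y",-t).as_matrix()
    X=lambda z:proj("side",np.c_[.016*np.cos(a),.016*np.sin(a),0*a+z-L]@Rm.T+G+off)
    lo,hi=X(0),X(.042);ax=X(.042).mean(0)-X(0).mean(0)
    n=np.array([-ax[1],ax[0]])/np.linalg.norm(ax)
    e=lambda S:(S[np.argmin(S@n)],S[np.argmax(S@n)])
    return e(lo)+e(hi),lo,ax
obs=[P(p) for p in[(172,355),(252,388),(217,290),(281,322)]]
low=P((222,398))
def f(q,):
    e,lo,ax=sil(q[0],np.array([q[1],q[2],0]),.075+q[3])
    n=np.array([-ax[1],ax[0]])/np.linalg.norm(ax)
    if (e[0]-e[1])@[1,0]>0:e=(e[1],e[0],e[3],e[2])
    r=[(e[i]-obs[i])@n for i in range(4)]
    return np.r_[r,lo[:,1].max()-low[1],np.array(q[1:])/.002*.3]
for t0 in(.3,.45):
    r=least_squares(f,[t0,0,0,0],x_scale=[.1,.001,.001,.001],diff_step=1e-3);print(r.x.round(4),r.fun.round(2))
for t in(.3,.34,.38,.42,.46):
    e,lo,ax=sil(t,np.zeros(3),.075);print(t,np.arctan2(ax[0],-ax[1]).round(3),[ ((p+.5-[295,173])*6-.5).round(0) for p in e], ((lo.max(0)+.5-[295,173])*6).round())
E
```

```text
axis px angle 0.5109495764966078 boundary [336.08333333 223.58333333] mouth [329.91666667 234.58333333]
[ 3.452e-01  6.000e-04 -2.700e-03  3.000e-04] [-0.65  0.79 -2.2   2.08  0.07  0.09 -0.4   0.05]
[ 3.452e-01  6.000e-04 -2.700e-03  3.000e-04] [-0.65  0.79 -2.2   2.08  0.07  0.09 -0.4   0.05]
0.3 0.45 [array([186., 350.]), array([271., 391.]), array([227., 262.]), array([314., 305.])] [274. 406.]
0.34 0.498 [array([178., 346.]), array([261., 392.]), array([224., 260.]), array([309., 307.])] [265. 404.]
0.38 0.546 [array([171., 342.]), array([252., 390.]), array([221., 257.]), array([304., 307.])] [256. 402.]
0.42 0.593 [array([165., 335.]), array([244., 388.]), array([219., 252.]), array([300., 307.])] [247. 399.]
0.46 0.639 [array([158., 331.]), array([233., 388.]), array([216., 250.]), array([294., 309.])] [238. 397.]
```

```bash
python3 - <<'E'
from h import *
from scipy.optimize import minimize
im=cv2.imread("pics/side3.png").astype(float);b,g,r=im[...,0],im[...,1],im[...,2]
for y in range(219,242,2): print(y,' '.join(f"{int(r[y,x])}/{int(r[y,x]-b[y,x])}" for x in range(321,347)))
E
```

```text
219 161/29 161/30 161/31 158/29 160/29 161/32 162/32 148/27 102/19 64/24 84/59 89/68 89/63 85/68 85/69 85/65 81/66 55/40 28/14 16/4 16/0 15/4 14/-3 14/4 19/6 21/-2
221 162/31 163/31 164/31 164/30 165/31 165/32 156/32 123/25 89/16 70/25 81/57 84/62 86/70 87/63 87/62 84/69 87/64 60/38 31/20 29/12 29/10 18/6 19/6 31/7 29/6 18/6
223 161/31 159/30 160/29 162/31 159/29 150/29 121/25 107/21 95/20 68/13 49/13 47/15 53/28 68/44 74/45 75/61 85/61 84/61 81/57 83/68 80/64 80/65 83/66 82/58 96/40 120/27
225 160/31 162/30 161/30 160/32 140/29 115/21 107/18 100/21 102/20 85/16 73/13 65/11 52/8 37/4 34/5 33/11 44/11 46/16 58/29 67/46 73/49 80/54 88/50 106/41 145/32 160/31
227 166/31 165/32 163/31 144/28 116/22 106/22 104/19 104/21 97/19 82/15 73/16 69/13 67/11 64/10 62/11 54/9 46/6 44/5 46/4 44/8 60/12 113/23 145/31 158/31 163/31 168/31
229 165/31 162/30 143/26 114/20 105/19 102/21 98/16 97/18 92/18 76/13 68/11 68/11 68/14 67/12 65/9 60/12 61/12 62/13 60/11 74/12 120/23 154/28 162/30 161/32 164/31 165/31
231 162/32 156/28 129/24 107/21 103/20 97/18 97/19 90/19 87/17 73/14 68/12 64/11 63/12 65/13 60/
[... 268 characters left out ...]
31 137/26 108/21 95/18 84/16 81/13 75/13 70/13 66/12 64/13 60/11 61/11 59/11 60/11 77/13 128/24 156/28 162/30 164/30 167/29 163/31 162/31 161/32 165/32
237 161/31 165/30 166/31 164/30 151/29 133/24 110/19 87/16 75/14 72/15 63/12 60/12 60/11 61/10 70/12 87/15 133/24 157/27 166/32 166/31 164/31 163/31 163/31 165/31 165/33 165/30
239 160/32 164/34 165/32 164/31 164/31 162/33 159/30 160/30 150/28 131/24 122/21 122/23 127/25 135/27 149/28 157/30 161/31 161/32 160/29 162/30 161/30 160/32 162/30 160/30 162/30 163/30
241 164/31 162/30 167/32 168/32 164/30 164/31 168/32 168/33 165/34 165/33 167/32 167/33 164/32 165/32 161/30 160/30 162/28 160/29 160/29 161/31 163/31 161/30 161/32 159/29 160/31 163/30
```

```bash
python3 - <<'E'
from h import *
shift([.4964,-.2123,.1457],-.015)
E
```

```text
shift [-0.0131 -0.2497  0.0525] turn 0.0 yaw now -0.015
```

```bash
python3 inch.py '-0.004 -0.05 0 0 0; -0.008 -0.10 0 0 0; -0.013 -0.15 0 0 0; -0.013 -0.20 0 0 0; -0.013 -0.24 0.02 0 0; -0.0131 -0.2497 0.0525 0 0; -0.0131 -0.2497 0.0525 0 0; -0.0131 -0.2497 0.0525 0 0; -0.0131 -0.2497 0.0525 0 0' 45; python3 - <<'E'
from h import *
s=ctrl.get_state();T=s["position"];print(T)
im={n:ctrl.get_image(n)[:,:,::-1] for n in("side","top")}
np.save("pics/p4.npy",T)
for n in im: cv2.imwrite(f"pics/{n}4.png",im[n])
c=[]
for n,k in(("side",6),("top",6)):
    u=proj(n,[.53,-.2123,.08])[0].astype(int);x,y=u-[33,50];print(n,x,y)
    c.append(cv2.convertScaleAbs(cv2.resize(im[n][y:y+100,x:x+66],(396,600),interpolation=cv2.INTER_CUBIC),alpha=1.4))
cv2.imwrite("pics/s4.png",np.hstack(c))
E
```

```text
time: 6.0
position: [0.4993, -0.211, 0.148]
tool_rot: [0.02, 3.14, 0.001]
ft_force: [0.1, 0.4, -1.4]
grip_width: 0.342
grip_force: 45.0
[ 0.49926055 -0.21101235  0.14798197]
side 294 134
top 387 214
```

View pics/s4.png

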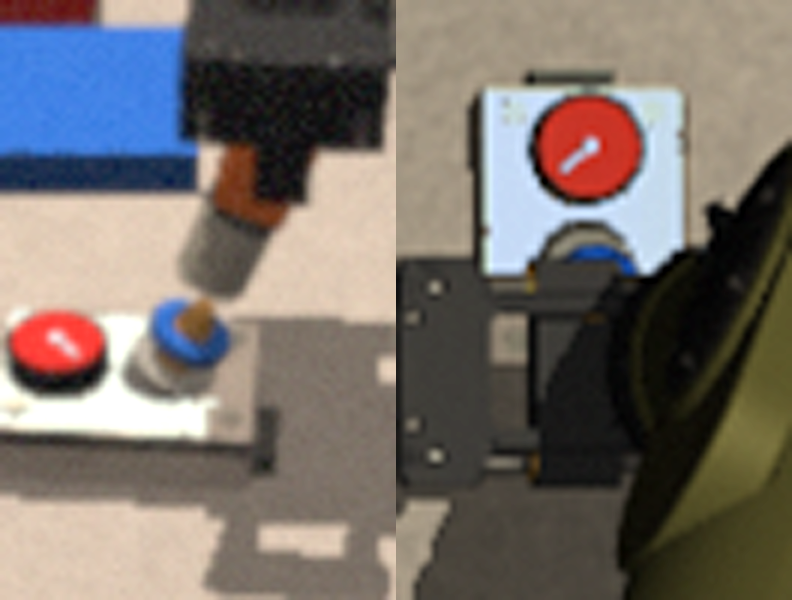

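The side crop shows the nose just above the nipple, with the mouth centre at about (211,277), the brass tip at (206,303) and the collar centre at (188,333). The top crop shows the fingers straddling the nipple. I'll compare the predicted and seen mouth.

```bash
python3 - <<'E'
from h import *
from scipy.optimize import minimize
T=np.load("pics/p4.npy")
S=cv2.imread("pics/side4.png").astype(float);w=(318,160,30,26);SS=4
a=np.linspace(0,2*np.pi,60)
c=S[w[1]:w[1]+w[3],w[0]:w[0]+w[2]];b,r=c[...,0],c[...,2]
nose=((r>45)&(r<125)&(r-b<.3*r)).astype(float)
# below the nipple tip row keep out the nipple
def mod(q):
    t,dx,L=q;Rm=R.from_euler("y",-t).as_matrix()
    P=np.r_[np.c_[.016*np.cos(a),.016*np.sin(a),0*a],np.c_[.016*np.cos(a),.016*np.sin(a),0*a+.036]]-[0,0,L]
    p=proj("side",P@Rm.T+T+[dx,0,.019]);m=np.zeros((w[3]*SS,w[2]*SS),np.uint8)
    cv2.fillConvexPoly(m,cv2.convexHull(np.round((p-[w[0]-.5,w[1]-.5])*SS*16).astype(np.int32)),1,shift=4)
    return m.reshape(w[3],SS,w[2],SS).mean((1,3))
rows=np.arange(w[3])+w[1]
use=(rows>=172)&(rows<=183)
for r_ in (rows[use]-160): print(''.join('#' if v else '.' for v in nose[r_]))
s0=np.array([.35,.003,.075]);res=minimize(lambda q:((mod(q)-nose)[use]**2).sum(),s0,method="Nelder-Mead",options=dict(initial_simplex=[s0,s0+[.08,0,0],s0+[0,.003,0],s0+[0,0,.004]],xatol=1e-5,fatol=1e-3))
print(res.x.round(4),res.fun)
t,dx,L=res.x;M=lambda T:T+np.array([dx+L*np.sin(t),0,.019-L*np.cos(t)])
s=ctrl.get_state();print("now",s["position"],"mouth",M(s["position"]))
n=np.array([-np.sin(.38),.005,np.cos(.38)]);seat=np.array([.5397,-.2123,.0569])
d=M(s["position"])-seat;print("along",d@n,"lateral",d-(d@n)*n)
shift(s["position"]+seat+n*.034-M(s["position"]),-.015)
E
```

```text
........#########...##........
........###########.#.........
.......##############.........
.......#############..........
......##############..........
......#############...........
......#############...........
......############............
......############............
.......##########.............
.........########.............
...........#####..............
[0.3234 0.0054 0.0725] 11.91796875
now [ 0.4995327  -0.21125555  0.148347  ] mouth [ 0.52797    -0.21125555  0.0986326 ]
along 0.0431117138768016 lateral [0.00426102 0.00082889 0.00169628]
shift [ 0.0009 -0.0009  0.0102] turn 0.003 yaw now -0.012
```

```bash
python3 inch.py '0 0 0 0 0; 0 0 0 0 0' 45; python3 inch.py '0.004 -0.001 0 0 0; 0.004 -0.001 0 0 0; 0.004 -0.001 0 0 0' 45
```

```text
time: 6.3
position: [0.4989, -0.212, 0.1478]
tool_rot: [0.022, 3.14, 0.0]
ft_force: [-0.5, 0.4, -2.3]
grip_width: 0.342
grip_force: 45.0
time: 6.6
position: [0.4941, -0.2135, 0.1471]
tool_rot: [0.024, 3.141, 0.0]
ft_force: [0.3, 0.2, -1.8]
grip_width: 0.343
grip_force: 45.0
```

```bash
python3 inch.py '-0.0019 0.001 0.0046 0 0; -0.0037 0.001 0.0093 0 0; -0.0056 0.001 0.0139 0 0; -0.0074 0.001 0.0186 0 0; -0.0093 0.001 0.0232 0 0; -0.0093 0.001 0.0232 0 0' 45; python3 - <<'E'
from h import *
s=ctrl.get_state();T=s["position"];print(T,s["ft_force"],s["torque"])
im=ctrl.get_image("side")[:,:,::-1];cv2.imwrite("pics/side5.png",im)
cv2.imwrite("pics/s5.png",cv2.convertScaleAbs(cv2.resize(im[150:210,290:370],(800,600),interpolation=cv2.INTER_CUBIC),alpha=1.4))
E
```

```text
time: 7.2
position: [0.5034, -0.2123, 0.1229]
tool_rot: [-0.023, -3.14, -0.0]
ft_force: [-0.8, 0.4, -2.1]
grip_width: 0.345
grip_force: 45.0
[ 0.50335205 -0.2123361   0.12289415] [-0.78227834  0.40169861 -2.05204264] [ 0.03486003 -0.00385535  0.04871691]
```

View pics/s5.png

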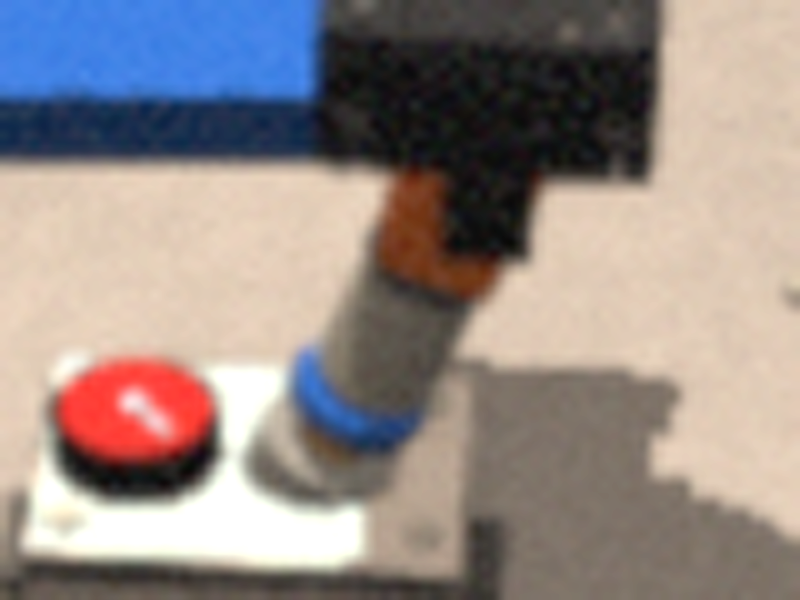

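The nose is over the nipple with no side force. The mouth sits at about (375,390) against the collar centre at (358,400), so it is roughly 2 mm towards the robot. I'll shift it slightly and press with a moderate grip so it can square itself on the collar.

```bash
python3 inch.py '-0.0015 0 0 0 0; -0.003 0 0.002 0 0; -0.004 0 0.004 0 0; -0.0045 0 0.006 0 0; -0.005 0 0.008 0 0; -0.005 0 0.008 0 0' 25;  python3 inch.py '-0.0007 0 0.0019 0 0; -0.0015 0 0.0037 0 0; -0.0015 0 0.0037 0 0' 25
```

```text
time: 7.85
position: [0.5082, -0.2128, 0.1174]
tool_rot: [-0.024, -3.141, -0.002]
ft_force: [-6.6, 1.1, 11.0]
grip_width: 0.346
grip_force: 25.0
time: 8.15
position: [0.5096, -0.2129, 0.1139]
tool_rot: [-0.024, -3.141, -0.002]
ft_force: [-7.3, 1.9, 12.7]
grip_width: 0.345
grip_force: 25.0
```

```bash
python3 inch.py '-0.0007 0 0.0019 0 0; -0.0015 0 0.0037 0 0; -0.0015 0 0.0037 0 0' 30;  python3 inch.py '-0.0007 0 0.0019 0 0; -0.0015 0 0.0037 0 0; -0.0015 0 0.0037 0 0' 30; python3 - <<'E'
from h import *
s=ctrl.get_state();T=s["position"];print(T,s["ft_force"],s["torque"])
im=ctrl.get_image("side")[:,:,::-1];cv2.imwrite("pics/side6.png",im)
cv2.imwrite("pics/s6.png",cv2.convertScaleAbs(cv2.resize(im[150:210,290:370],(800,600),interpolation=cv2.INTER_CUBIC),alpha=1.4))
E
```

```text
time: 8.45
position: [0.5111, -0.2129, 0.1093]
tool_rot: [-0.024, -3.141, -0.001]
ft_force: [-4.1, 0.2, 5.1]
grip_width: 0.34
grip_force: 30.0
time: 8.75
position: [0.5115, -0.2131, 0.1088]
tool_rot: [-0.025, -3.139, -0.005]
ft_force: [-15.6, 4.3, 28.9]
grip_width: 0.34
grip_force: 30.0
[ 0.51154227 -0.21310803  0.10880432] [-15.63203616   4.3062993   28.901793  ] [1.33415349 3.38439711 0.14490985]
```

View pics/s6.png

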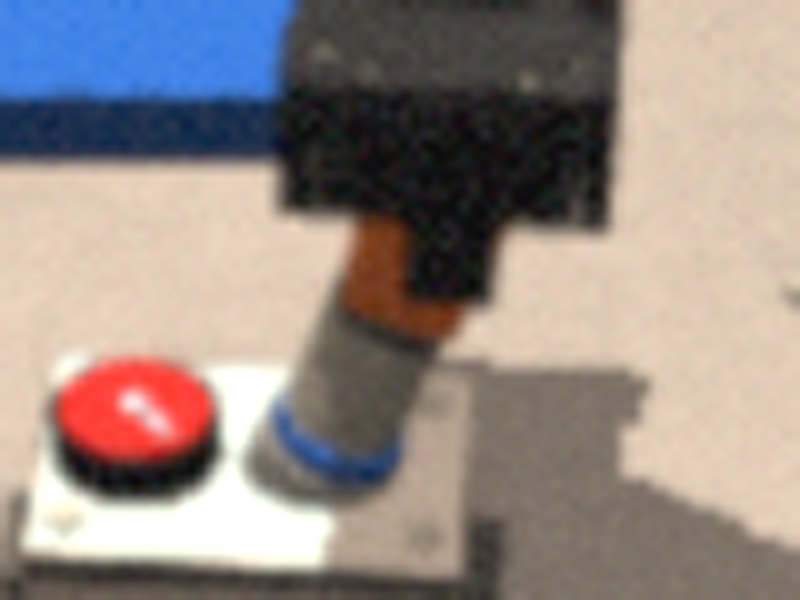

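The collar has snapped down onto its boss, with the blue ring at (335,450), the nose seated in it, and the force rising to 33 N at the stop. Next I'll check squareness from the nose's edges.

```bash
python3 - <<'E'
from h import *
S=cv2.imread("pics/side6.png").astype(float);r=S[...,2]
a=np.linspace(0,2*np.pi,180)
def edges(t,y,seat=np.array([.5397,-.2123,.0569])):
    Rm=R.from_euler("z",-.015).as_matrix()@R.from_euler("y",-t).as_matrix()
    P=np.r_[np.c_[.016*np.cos(a),.016*np.sin(a),0*a],np.c_[.016*np.cos(a),.016*np.sin(a),0*a+.042]]@Rm.T+seat
    h=cv2.convexHull(proj("side",P).astype(np.float32))[:,0]
    xs=[]
    for p,q in zip(h,np.roll(h,-1,0)):
        if (p[1]-y)*(q[1]-y)<0: xs.append(p[0]+(y-p[1])/(q[1]-p[1])*(q[0]-p[0]))
    return sorted(xs)
for t in(.3,.34,.38,.42): print(t,[np.round(edges(t,y),1) for y in(184,186,188,190)])
for y in range(182,193): print(y,' '.join(f"{int(r[y,x])}" for x in range(315,339)))
E
```

```text
0.3 [array([319.8, 333.9], dtype=float32), array([318.9, 333. ], dtype=float32), array([318.1, 332.1], dtype=float32), array([317.5, 331.2], dtype=float32)]
0.34 [array([320. , 334.5], dtype=float32), array([319.1, 333.5], dtype=float32), array([318.1, 332.5], dtype=float32), array([317.6, 331.5], dtype=float32)]
0.38 [array([320.3, 335.1], dtype=float32), array([319.3, 334. ], dtype=float32), array([318.2, 332.9], dtype=float32), array([317.7, 331.8], dtype=float32)]
0.42 [array([320.6, 335.8], dtype=float32), array([319.4, 334.6], dtype=float32), array([318.2, 333.3], dtype=float32), array([317.8, 332.1], dtype=float32)]
182 164 164 161 162 161 158 128 89 74 54 46 44 46 59 65 74 74 81 82 80 96 132 159 162
183 166 161 163 162 158 145 115 85 73 67 59 50 37 35 43 50 58 69 75 90 114 149 163 163
184 161 160 162 162 158 131 101 80 73 67 66 63 56 48 37 31 35 42 59 112 140 153 158 160
185 160 162 163 160 151 119 90 73 69 69 65 63 67 66 55 47 45 45 73 120 135 140 140 139
186 171 171 170 168 140 110 86 73 68 67 65 69 67 65 60 57 56 59 79 94 99 95 97 101
187 191 188 186 171 130 103 94 79 70 68 66 64 64 63 59 57 60 82 103 107 107 102 94 89
188 193 193 181 150 115 96 92 84 70 69 66 65 64 58 61 57 66 98 115 120 122 116 96 92
189 193 186 152 120 104 97 94 84 71 65 68 61 62 59 57 60 72 100 109 113 122 123 97 90
190 190 171 112 100 99 93 90 84 70 64 66 63 61 64 61 60 86 99 103 110 121 121 98 89
191 182 148 88 68 85 89 86 82 70 66 63 60 59 63 60 76 105 110 111 115 123 121 95 88
192 161 128 83 47 79 90 82 76 68 61 57 62 59 56 61 86 119 128 126 127 129 119 102 89
```

Seated but leaning about 0.30 rad by the edge slopes, against 0.38 for square. I'll square it by drawing the grip towards the robot while keeping the push, so the coupler pivots in the pads.

```bash
cat > meas.py <<'E'
from h import *
import sys
s=ctrl.get_state();print(s["position"].round(4),s["ft_force"].round(1),s["time"])
im=ctrl.get_image("side");cv2.imwrite(f"pics/{sys.argv[1]}.png",im[:,:,::-1]);r=im[...,0].astype(float)
L=[];Rr=[]
for y in range(182,193):
    row=r[y,312:342]
    i=np.argmin(np.where(np.arange(30)<16,np.abs(row-66),1e9))   # inside nose
    l=[x for x in range(1,14) if row[x-1]>=120>row[x]]
    if l: x=l[-1];L.append((y,312+x-1+(row[x-1]-120)/(row[x-1]-row[x])))
    q=[x for x in range(12,30) if row[x-1]<=85<row[x]]
    if q: x=q[0];Rr.append((y,312+x-1+(85-row[x-1])/(row[x]-row[x-1])))
L=[p for p in L if p[0]<=188];Rr=[p for p in Rr if p[0]>=186]
print("left",np.round([p[1] for p in L],1),"slope",np.polyfit(*zip(*L),1)[0].round(3),"right",np.round([p[1] for p in Rr],1),"slope",np.polyfit(*zip(*Rr),1)[0].round(3))
E
python3 inch.py '0.0015 0 0.0005 0 0; 0.003 0 0.001 0 0; 0.0045 0 0.0015 0 0; 0.0055 0 0.002 0 0; 0.0055 0 0.002 0 0; 0.0055 0 0.002 0 0' 22; python3 meas.py m1
```

```text
time: 9.4
position: [0.5096, -0.213, 0.1068]
tool_rot: [0.023, 3.137, 0.002]
ft_force: [-7.6, 3.4, 21.2]
grip_width: 0.341
grip_force: 22.0
[ 0.5096 -0.213   0.1068] [-7.6  3.4 21.2] 9.4
left [322.1 321.5 321.2 320.7 320.1 319.7 318.8] slope -0.521 right [333.7 332.6 332.2 331.8 331.4 330.7 330.2] slope -0.532
```

```bash
python3 inch.py '0.001 0 0.0003 0 0; 0.0015 0 0.0006 0 0; 0.0015 0 0.0006 0 0; 0.0015 0 0.0006 0 0' 22; python3 meas.py m2; python3 - <<'E'
from h import *
im=cv2.imread("pics/m2.png")
cv2.imwrite("pics/s7.png",cv2.convertScaleAbs(cv2.resize(im[150:210,290:370],(800,600),interpolation=cv2.INTER_CUBIC),alpha=1.4))
E
```

```text
time: 9.85
position: [0.5091, -0.2129, 0.1065]
tool_rot: [0.023, 3.135, 0.001]
ft_force: [-5.2, 1.9, 19.3]
grip_width: 0.342
grip_force: 22.0
[ 0.5091 -0.2129  0.1065] [-5.2  1.9 19.3] 9.85
left [322.1 321.6 321.1 320.6 320.1 319.7 319. ] slope -0.51 right [334.  332.7 332.1 331.8 331.4 330.6 330.2] slope -0.577
```

View pics/s7.png

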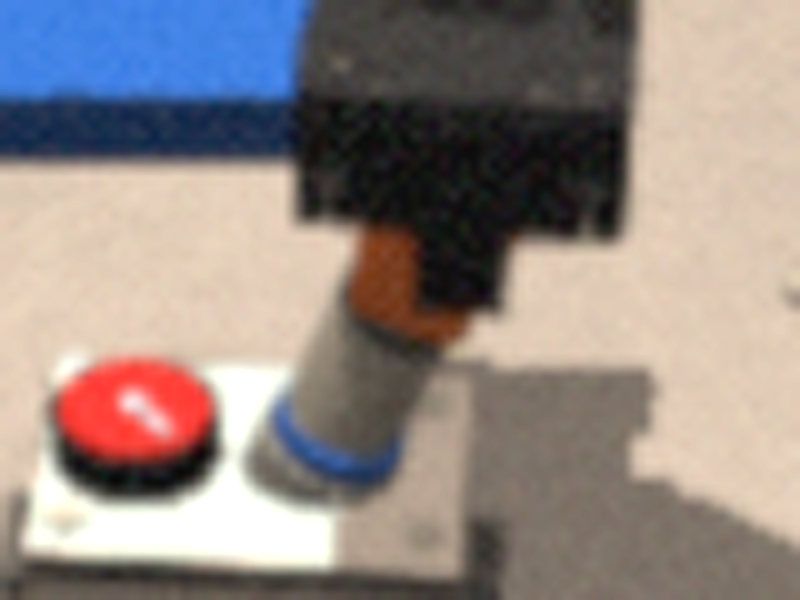

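The coupler now sits centred on the collar, with the ring at (337,450) even on both sides and edge slopes matching 0.38 rad. I'll tighten the grip, add a little push along the axis, and check once more.

```bash
python3 inch.py '0 0 0 0 0; 0 0 0 0 0; -0.0003 0 0.0007 0 0; -0.0003 0 0.0007 0 0; -0.0003 0 0.0007 0 0; -0.0003 0 0.0007 0 0; -0.0003 0 0.0007 0 0; -0.0003 0 0.0007 0 0; -0.0003 0 0.0007 0 0; -0.0003 0 0.0007 0 0' 55; python3 meas.py m3
```

```text
time: 10.9
position: [0.5092, -0.213, 0.1064]
tool_rot: [0.023, 3.135, 0.002]
ft_force: [-7.5, 4.2, 25.3]
grip_width: 0.343
grip_force: 55.0
[ 0.5092 -0.213   0.1064] [-7.5  4.2 25.3] 10.9
left [322.1 321.6 320.9 320.6 320.2 319.7 318.9] slope -0.506 right [334.  332.7 332.1 331.8 331.4 330.7 330.2] slope -0.578
```

```bash
python3 -c "
from bench import ctrl
print(ctrl.close_job())"
```

```text
the job is handed in; nothing more can be done
None
```

I pressed the cartridge home on the red-indicator carriage and handed the job in at about 11 s, with the collar snapped down. The arm is still gripping at 55 N and pushing about 25 N, square on the nipple as far as the side view shows; the green carriage and the other things were never approached.

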